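# Level the repair-bench shelf and prove it under load

## Robot

A 6-joint arm with a two-finger parallel gripper is mounted at the origin on the work surface. World frame = base frame: x ahead of the robot, y to its left, z up, the work surface at z = 0. Lengths are in m, angles in rad, forces in N, time in s.
With the tool pointing down it reaches from about 0.375 to 0.975 m from the base axis. Payload 3.8 kg.
Tool frame: the origin (TCP) lies at the very end of the fingers, on their centre line; the grasp point (between the pads) lies 19 mm behind it (arm.hold_point_z is the distance from the TCP to the grasp point, in m); x points along the fingers, z is the direction in which the jaws open and shut, and the axes are right-handed (so a half turn about x gives the same grasp; the last joint's range is limited). The gripper opens to 85 mm and grips with 20 to 120 N. Pads are 22 mm wide; open, the fingers measure 114 mm over their backs; the gripper's body (76 mm by 85 mm) begins 54 mm behind the grasp point. The pads swing forward as they close: fully open they stand 13 mm farther back than shut.
Start: joints at [-0.037, 0.264, 1.604, -0, 1.274, -0.037], TCP at [0.675, -0, 0.231] pointing down, gripper open.
Joint ranges: [-2.63, 2.63], [-0.94, 2.18], [0.31, 2.57], [-1.31, 4.45], [0, 2.66], [-2.55, 2.55]. Speed limits (rad/s): [2.57, 2.57, 3.14, 3.14, 3.14, 3.14].

## Interface

Orientations are given as a unit quaternion [w, x, y, z].
In Python, from workcell import arm, camera, workorder, masks_of, mark_of gives the robot as it stands.
- The arm moves only by the tool jog_arm, never from a script. Its argument "targets" is a list of rows, each an object of numbers: "x", "y", "z": the shift along the tool's x, y, z in mm; "rx", "ry", "rz": the turn, a rotation vector about the tool's x, y, z in degrees. In form: [{"x": .., "y": .., "z": .., "rx": .., "ry": .., "rz": ..}, ...]. A call has exactly 10 rows; each row shifts and turns the commanded pose from where the row before left it, along the tool's axes as they then stand; what a row does not reach is not made up. A row lasts 1/10 s, in which the tool goes at most 50 mm and 8.59 degrees, less where a joint would pass 70% of its speed; a pose out of reach is approached as far as the arm can. A call is refused whole if a number of a shift passes 50 or a number of a turn 8.59, either way. A call with a gripper value outside its range is refused whole. "fingers" is the closure in counts, from 0 (fully open) to 255 (shut), set as the call begins (left out, the last holds). The fingers move at their own pace and stop on an object; the grip force is fixed at half the most. Time passes only in rows, so rows that do not move let the fingers close, or fill a call up. It gives the time, the measured TCP pose, the force and the opening at its end, in the units of the state.
- arm.state(): the state, without advancing time (a new reading comes with each control period).
- camera(name): name is "scene" or "side" or "wrist"; returns a dict with "img" (400x640x3 uint8, red, green, blue), "intrinsics" (3x3 intrinsics, pixels), "world_to_cam" (4x4, takes a point from world to camera coordinates); the wrist camera has in their place "hand_eye" (4x4, takes a point from camera to tool coordinates, whose origin is the TCP and whose axes are the tool frame's). Camera axes: x right, y down, z forward; pixel columns grow to the right and rows downward; lengths in m; the calibration is good to about 2 mm. A picture is of the moment at which its call begins: read the wrist's pose just before it. There is no depth.
- workorder.finish_job(): hands the job in, once; it reports no verdict.
Trained networks look in a picture, given as the dict that the camera call returned (one of the last four; its "shot" number tells which), for a name from the list of things; names that differ only in an ending like _2 or _b are one class to them, and where a whole thing is asked for, a point or a joint stands for the part that bears it (a point fixed in the world has none). Each returns a list of dicts, best first, with "score" (0 to 1); they miss things now and then, are a little off and sometimes report something else, mostly with a low value. They report only what shows in the picture. A call takes as long as a camera call. They do not tell look-alikes from the thing itself.
- masks_of(picture, label): "pixels" (400x640 bool, what is visible of it) and "centre" ([row, column] in pixels, amid what is visible of it).
- mark_of(picture, label): "centre" ([row, column] in pixels: a listed point, or the origin of a listed thing).
The state is a dict: "time_s": time; "q": joint angles; "joint_velocities": joint speeds; "effort": joint torques, N m; "tool_pos": TCP position; "orientation": TCP orientation; "ft_force": force on the tool from outside, world axes, zero at the start; "ft_torque": the same for the moment, N m; "width": finger opening in m.
Only numpy, scipy, OpenCV 4.12 (cv2) and the standard library are available. Lean on these libraries where they do the work, as an engineer would, in place of code of your own. Each camera call takes 0.05 s, during which the arm holds its last target. There are 200 camera calls.

## Task

The small wooden shelf on the instrument repair bench is low at its knob end: lay the spirit level lengthwise on the middle of the shelf, let go of it, and turn the knob of the levelling foot until the bubble stands between the two black lines. Then take hold of the level again where it lies (or set the fingers on it) and press it flat onto the shelf with a firm, moderate push of about 12 N, to prove that the shelf stays level under load: the job finishes while you are still holding and pressing, with the bubble still between the lines. Leave everything else on the bench where it is.

Things in the scene. Friction and masses are not known exactly. Their poses are not given: they have to be found in the camera images.
- shelf: wooden shelf board, 305 x 110 x 14 mm, pivoted at one end on a steel stand. Origin on the pivot axis, 55 mm above the bench, in mid-thickness (top face at z = +7 mm). x runs along the board from pivot to knob end (board x = -15 to 290 mm, knob axis at 265 mm), y across, z up. Starts tilted 0.025 to 0.065 rad, knob end low
- shelf_mid (a point): point on the shelf's top face, on its midline, 110 mm from the pivot axis: the middle of the free length where the level goes; axes as the shelf's. The stand's steel base (350 x 100 x 8 mm) lies on the bench below
- foot_grip (a point): centre of the levelling foot's knob: upright black ribbed round knob, 44 mm across, 24 mm tall, white pointer line on top, on a vertical axis above the shelf's end, centre 105 mm above the bench (it stays at this height). 30 mm or more of air between its underside and the board
- foot (a joint): turn of the knob, rad; grows clockwise seen from above, which raises the shelf's knob end by 0.04 rad of tilt per rad. Starts at 0 to 0.3, stops at 0 and 2.4; the shelf is level somewhere from 0.95 to 1.65, different every time. Needs 0.15 N m; does not turn back under load. A 12 N push on the middle of the shelf makes its knob end give by about 0.005 rad
- level: spirit level: aluminium bar 140 mm long, 26 mm wide, 40 mm tall, 0.26 kg, lying upright on the bench. Origin at the centre of its underside, x along its length, z up. In the middle of its top a glass vial 64 mm long, flush with the top, with a dark bubble 12 mm long and two black lines 20 mm apart
- bubble (a joint): place of the bubble along the level's x axis, m; 0 midway between the lines, at most 0.022 either way; between the lines within 0.004. It floats to the higher end, 0.33 m per rad of tilt (13 mm per rad of knob turn with the level along the shelf) and settles in 0.5 s
- pad_jar: bystander: amber glass jar with white lid, 44 mm across, 50 mm tall; origin under its centre
- mouthpiece: bystander: black instrument mouthpiece standing on end, 32 mm across, 55 mm tall; origin under its centre
- screwdriver: bystander: screwdriver lying on the bench; origin under its middle
- wrench: bystander: wrench lying on the bench; origin under its middle
- pliers: bystander: pliers with two blue grips lying on the bench, about 170 mm long; origin near the pivot
- oil_bottle: bystander: small clear bottle, 36 mm across, 90 mm tall; origin under its centre
- mallet: bystander: wooden-handled hammer lying on the bench; origin under its middle
Not all that is in view belongs to the job. Several things have the shape of the level; the one meant has the colours described above.

How it is judged:
By the outcome, as a careful person would: the job done as asked, in the order asked, and still so for the second after the job is handed in, while the arm keeps its last pose, push and grip.
It also fails if it takes over 64 s, if anything falls off the work surface, if the arm or the gripper's body presses on something with over 40 N, if the wrist force passes 120 N, or if a joint passes its speed limit or range.

## Working session

There is one attempt and no reset: what is moved stays moved. The work goes in short steps, Python scripts to look and compute and a tool call to move; the robot and the scene stay as the last step left them, time stands still between calls to the robot, and variables do not carry over. Pictures are saved under pics/ and viewed, about 8 in all and at most 12, crops included, and the job is handed in when it is done.

Besides the shell and the picture viewer there is one more tool, called after "Emit:" as name(argument=value, ...) on one line, values as JSON. jog_arm: Moves the arm, as the interface text tells. Its arguments: {"type":"object","properties":{"targets":{"type":"array"},"fingers":{"type":"number"}},"required":["targets"]}

```bash
ls; mkdir -p pics; cat > h.py <<'E'
import numpy as np, cv2
from workcell import arm, camera, workorder, masks_of, mark_of
def save(n,im,s=1):
    cv2.imwrite(f'pics/{n}.png',cv2.cvtColor(cv2.resize(im,None,fx=s,fy=s,interpolation=cv2.INTER_CUBIC),cv2.COLOR_RGB2BGR))
def R(q):
    from scipy.spatial.transform import Rotation as Ro
    return Ro.from_quat([q[1],q[2],q[3],q[0]]).as_matrix()
def w2c(p,st=None):
    if 'world_to_cam' in p: return np.array(p['world_to_cam'])
    T=np.eye(4);T[:3,:3]=R(st['orientation']);T[:3,3]=st['tool_pos']
    return np.linalg.inv(T@np.array(p['hand_eye']))
def px2w(p,rc,z,st=None):
    M=np.linalg.inv(w2c(p,st));K=np.array(p['intrinsics'])
    d=M[:3,:3]@np.linalg.solve(K,[rc[1],rc[0],1.]);o=M[:3,3]
    return o+d*(z-o[2])/d[2]
def w2px(p,X,st=None):
    M=w2c(p,st);c=M[:3,:3]@np.array(X)+M[:3,3];u=np.array(p['intrinsics'])@c
    return u[:2][::-1]/u[2]
E
python3 - <<'E'
from h import *
st=arm.state();print({k:np.round(v,3) for k,v in st.items()}, arm.hold_point_z)
for n in ['scene','side']:
    p=camera(n);save(n,p['img'],1.25)
    c=np.linalg.inv(w2c(p))[:3,3];print(n,c.round(3))
    for l,z in [('level',0.0),('shelf_mid',.06),('foot_grip',.105),('shelf',.055)]:
        for d in mark_of(p,l)[:4]: print(n,l,round(d['score'],2),np.round(d['centre'],1),px2w(p,d['centre'],z).round(4))
E
```

```text
pics
{'time_s': np.float64(0.0), 'q': array([-0.037,  0.265,  1.605,  0.   ,  1.274, -0.037]), 'joint_velocities': array([-0.   ,  0.001, -0.001,  0.001, -0.001, -0.   ]), 'effort': array([ 1.0000e-03, -5.1512e+01, -3.6731e+01, -0.0000e+00,  1.3000e-02,
        0.0000e+00]), 'tool_pos': array([0.674, 0.   , 0.23 ]), 'orientation': array([0.706, 0.   , 0.708, 0.   ]), 'ft_force': array([0.062, 0.275, 0.423]), 'ft_torque': array([ 0.008, -0.031,  0.018]), 'width': np.float64(0.085)} 0.0187
scene [1.306 0.155 1.051]
scene level 0.74 [213.1 281.8] [ 0.5284 -0.1816  0.    ]
scene level 0.66 [172.2 265.3] [ 0.3509 -0.3048  0.    ]
scene level 0.64 [164.7 219.2] [ 0.3547 -0.495   0.    ]
scene level 0.6 [252.  267.5] [ 0.6937 -0.1777  0.    ]
scene shelf_mid 0.69 [212.9 395.7] [0.482 0.204 0.06 ]
scene foot_grip 0.8 [237.  381.6] [0.6222 0.1716 0.105 ]
scene shelf 0.6 [191. 404.] [0.3732 0.2208 0.055 ]
scene shelf 0.56 [237.  379.2] [0.5879 0.1651 0.055 ]
scene shelf 0.39 [237. 321.] [ 0.6319 -0.0137  0.055 ]
side [-0.024 -0.964  0.701]
side level 0.87 [241.4 334.7] [ 0.5332 -0.184   0.    ]
side level 0.68 [223.9 379.1] [ 0.686  -0.1842  0.    ]
side level 0.59 [287.7 294.5] [ 0.3515 -0.2816  0.    ]
side level 0.55 [354.5 348.4] [ 0.3435 -0.5027  0.    ]
side shelf_mid 0.95 [172.7 253.9] [0.481  0.1903 0.06  ]
side shelf_mid 0.3 [206.4 317.6] [ 0.5391 -0.0913  0.06  ]
side foot_grip 0.65 [148.1 300.1] [0.65  0.185 0.105]
side shelf 0.7 [172.  182.5] [0.2949 0.3308 0.055 ]
side shelf 0.65 [175.5 216.3] [0.3769 0.2476 0.055 ]
```

View pics/scene.png

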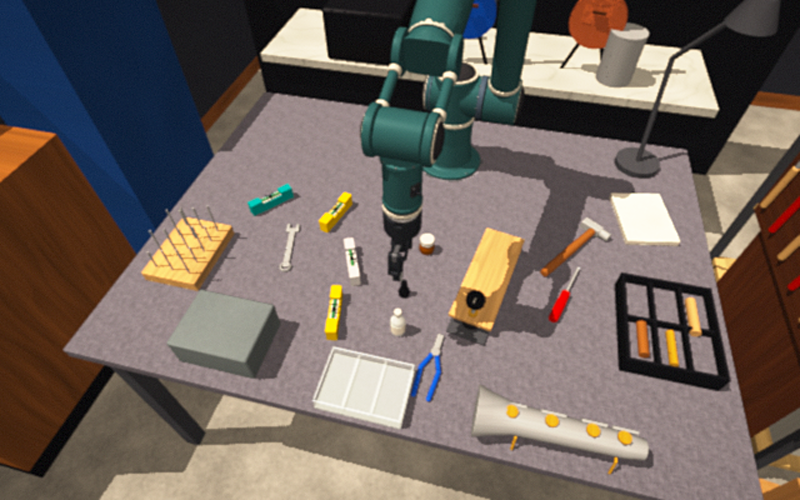

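View pics/side.png

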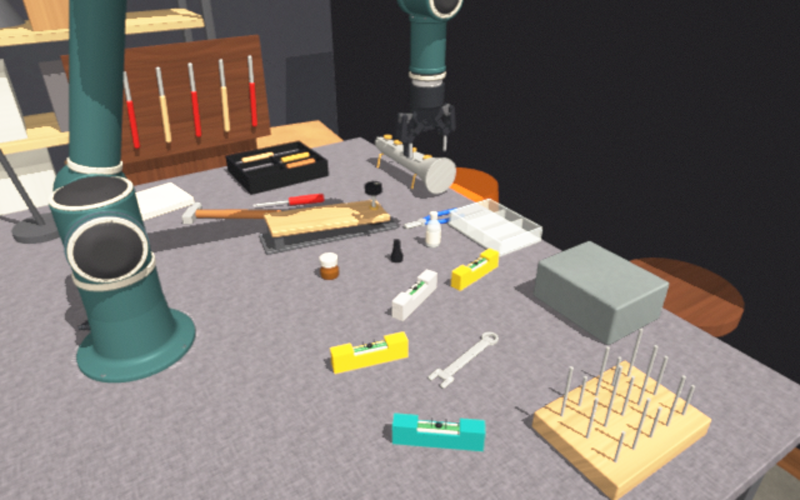

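Four look-alikes (800x500 scene picture): teal (270,199), yellow (335,212), silver/white (352,260), yellow (333,312). The silver one at about (0.53, -0.18) fits "aluminium bar". I'll move over it and confirm with the wrist camera.

Emit:
jog_arm(targets=[{"x":0,"y":-26,"z":-20},{"x":0,"y":-26,"z":-20},{"x":0,"y":-26,"z":-20},{"x":0,"y":-26,"z":-20},{"x":0,"y":-26,"z":-20},{"x":0,"y":-26,"z":-20},{"x":0,"y":-27,"z":-20},{"x":0,"y":0,"z":0},{"x":0},{"x":0}], fingers=0)

```text
$.targets[0]: bad value
```

```bash
python3 - <<'E'
from h import *
st=arm.state();print(st['time_s'],np.round(st['tool_pos'],4),np.round(st['orientation'],4))
p=camera('wrist');print(np.round(p['hand_eye'],3).tolist());save('w1',p['img'],1)
for d in mark_of(p,'level')[:3]: print('mark',round(d['score'],2),np.round(d['centre'],1),px2w(p,d['centre'],0,st).round(4))
for d in masks_of(p,'level')[:3]:
    m=d['pixels'];c=cv2.minAreaRect(np.argwhere(m).astype(np.float32));
    b=np.array([px2w(p,x,.04,st)[:2] for x in cv2.boxPoints(c)]);print(round(d['score'],2),m.sum(),b.round(4).tolist())
p=camera('scene');d=mark_of(p,'level')
for l in ['shelf','foot_grip']:
  for d in masks_of(p,l)[:2]:
    m=d['pixels'];b=cv2.boxPoints(cv2.minAreaRect(np.argwhere(m).astype(np.float32)))
    print(l,round(d['score'],2),m.sum(),b.round(0).tolist())
save('s2',p['img'][170:290,330:450],5)
E
```

```text
0.5 [ 0.675  -0.      0.2313] [ 0.7071 -0.      0.7071  0.    ]
[[0.001, -0.31, 0.951, -0.143], [0.0, -0.951, -0.31, 0.081], [1.0, 0.0, -0.001, -0.001], [0.0, 0.0, 0.0, 1.0]]
mark 0.91 [282.8 334.6] [ 0.6944 -0.1775  0.    ]
0.87 3001 [[0.755, -0.1179], [0.6208, -0.1483], [0.6277, -0.2028], [0.7674, -0.1698]]
0.59 770 [[0.5942, -0.1138], [0.5474, -0.1366], [0.5592, -0.178], [0.6072, -0.1537]]
0.58 458 [[0.3048, -0.214], [0.2773, -0.2782], [0.4176, -0.3131], [0.4391, -0.2457]]
shelf 0.56 2441 [[179.0, 388.0], [252.0, 359.0], [265.0, 392.0], [192.0, 421.0]]
foot_grip 0.71 175 [[230.0, 381.0], [240.0, 370.0], [250.0, 380.0], [239.0, 390.0]]
```

View pics/w1.png

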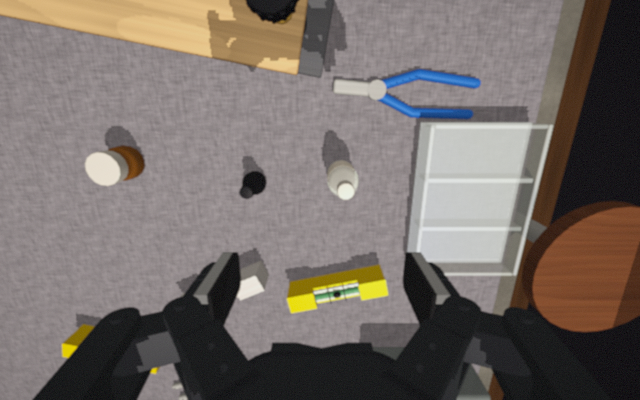

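View pics/s2.png

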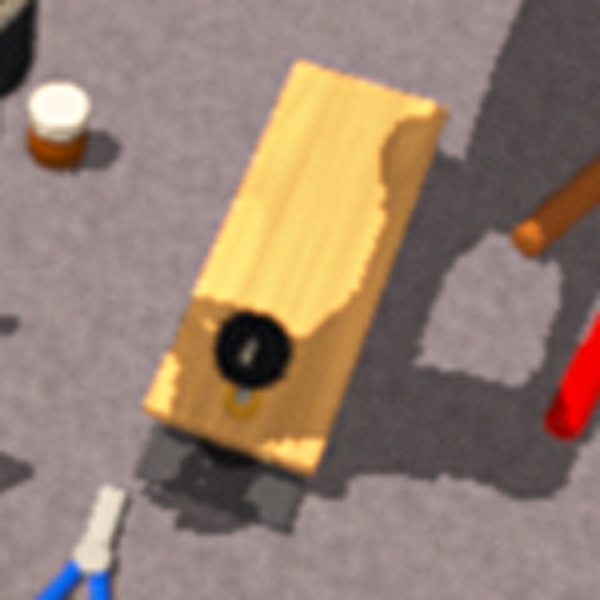

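The wrist view shows yellow level at (337,290) and the shelf at top. The scene crop shows the board corners at (297,60), (447,110), (150,405), (315,470) and the knob at (253,348). The move was refused because rows need all keys, so I'm repeating it.

Emit:
jog_arm(targets=[{"x":0,"y":-26,"z":-20,"rx":0,"ry":0,"rz":0},{"x":0,"y":-26,"z":-20,"rx":0,"ry":0,"rz":0},{"x":0,"y":-26,"z":-20,"rx":0,"ry":0,"rz":0},{"x":0,"y":-26,"z":-20,"rx":0,"ry":0,"rz":0},{"x":0,"y":-26,"z":-20,"rx":0,"ry":0,"rz":0},{"x":0,"y":-26,"z":-20,"rx":0,"ry":0,"rz":0},{"x":0,"y":-27,"z":-20,"rx":0,"ry":0,"rz":0},{"x":0,"y":0,"z":0,"rx":0,"ry":0,"rz":0},{"x":0,"y":0,"z":0,"rx":0,"ry":0,"rz":0},{"x":0,"y":0,"z":0,"rx":0,"ry":0,"rz":0}], fingers=0)

```text
time_s: 1.85
tool_pos: [0.5355, -0.1826, 0.2315]
orientation: [0.707, 0.0, 0.707, 0.0]
ft_force: [-0.4, 0.4, 0.7]
width: 0.0853
```

```bash
python3 - <<'E'
from h import *
st=arm.state();print(st['time_s'],np.round(st['tool_pos'],4),np.round(st['orientation'],4))
p=camera('wrist');save('w2',p['img'],1)
for d in mark_of(p,'level')[:3]: print('mark',round(d['score'],2),np.round(d['centre'],1),px2w(p,d['centre'],0,st).round(4))
for d in masks_of(p,'level')[:3]:
    m=d['pixels'];c=cv2.minAreaRect(np.argwhere(m).astype(np.float32));
    b=np.array([px2w(p,x,.04,st)[:2] for x in cv2.boxPoints(c)]);print(round(d['score'],2),m.sum(),b.round(4).tolist())
for n in ['scene','side']:
  p=camera(n)
  for d in mark_of(p,'level')[:4]: print(n,np.round(d['centre'],1),px2w(p,d['centre'],0).round(4))
  if n=='scene':
    for c,z in [((182,389.4),.062),((192,419.4),.062),((251,360),.050),((264,393),.050),((239.3,380.6),.117)]: print(px2w(p,c,z).round(4))
  else:
    for l,z in [('shelf_mid',.0575),('foot_grip',.105)]:
      for d in mark_of(p,l)[:1]: print(l,d['centre'],px2w(p,d['centre'],z).round(4))
E
```

```text
1.85 [ 0.5355 -0.1826  0.2315] [7.073e-01 0.000e+00 7.069e-01 2.000e-04]
mark 0.91 [239.2 195.8] [ 0.3514 -0.286   0.    ]
mark 0.91 [161.1 440.7] [ 0.6939 -0.1709  0.    ]
mark 0.59 [167.1 314.2] [ 0.5251 -0.1791  0.    ]
0.97 2855 [[0.293, -0.2367], [0.2768, -0.2811], [0.4253, -0.3099], [0.4362, -0.2633]]
0.8 2897 [[0.5814, -0.1329], [0.4541, -0.1893], [0.4653, -0.2206], [0.5954, -0.1611]]
0.75 3310 [[0.7574, -0.1358], [0.6144, -0.1655], [0.6241, -0.201], [0.7714, -0.1694]]
scene [253.7 267.8] [ 0.6996 -0.1746  0.    ]
scene [161.2 217.9] [ 0.3375 -0.5081  0.    ]
scene [174.8 267.3] [ 0.3623 -0.2927  0.    ]
scene [211.7 281.3] [ 0.5228 -0.1852  0.    ]
[0.3491 0.1658 0.062 ]
[0.3718 0.2725 0.062 ]
[0.6508 0.1152 0.05  ]
[0.6726 0.2199 0.05  ]
[0.6398 0.1697 0.117 ]
side [243.6 334.9] [ 0.528  -0.1924  0.    ]
side [288.6 294.2] [ 0.3494 -0.2838  0.    ]
side [353.9 348.1] [ 0.3438 -0.5012  0.    ]
shelf_mid [174.3, 254.3] [0.4792 0.1841 0.0575]
foot_grip [149.3, 299.4] [0.6432 0.1781 0.105 ]
```

View pics/w2.png

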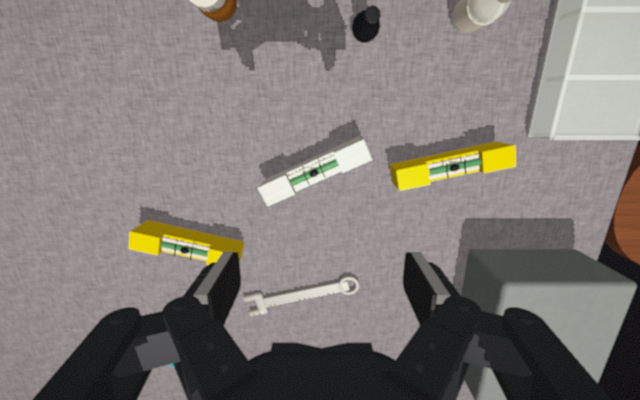

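Confirmed: silver/white level at wrist pixel (314,172). The other two in view are yellow, at (185,248) and (454,167), and the teal one lies farther off. Next I compute its pose.

```bash
python3 - <<'E'
from h import *
st=arm.state()
p=camera('wrist');im=p['img'].astype(int)
hsv=cv2.cvtColor(p['img'],cv2.COLOR_RGB2HSV)
roi=np.zeros(im.shape[:2],bool);roi[125:215,245:385]=1
m=roi&(im.min(2)>185)
pt=np.argwhere(m);W=np.array([px2w(p,x,.04,st)[:2] for x in pt]).astype(np.float32)
(c,s,a)=cv2.minAreaRect(W);b=cv2.boxPoints((c,s,a));print(m.sum(),c,s,a)
e=b-np.roll(b,1,0);i=np.argmax(np.linalg.norm(e,axis=1));print('yaw',np.degrees(np.arctan2(e[i,1],e[i,0]))%180)
for x in [(188,258),(206,267),(140,361),(157,371)]: print(px2w(p,x,.04,st).round(4))
E
```

```text
2030 (0.5248733162879944, -0.17836102843284607) (0.1416669487953186, 0.028794249519705772) 24.616329193115234
yaw 24.616333
[ 0.4564 -0.197   0.04  ]
[ 0.4661 -0.2205  0.04  ]
[ 0.5803 -0.1389  0.04  ]
[ 0.5931 -0.1587  0.04  ]
```

Emit:
jog_arm(targets=[{"x":0,"y":4,"z":-11,"rx":0,"ry":0,"rz":0},{"x":20,"y":0,"z":0,"rx":8.2,"ry":0,"rz":0},{"x":20,"y":0,"z":0,"rx":8.2,"ry":0,"rz":0},{"x":20,"y":0,"z":0,"rx":8.2,"ry":0,"rz":0},{"x":20,"y":0,"z":0,"rx":8.2,"ry":0,"rz":0},{"x":20,"y":0,"z":0,"rx":8.2,"ry":0,"rz":0},{"x":20,"y":0,"z":0,"rx":8.2,"ry":0,"rz":0},{"x":20,"y":0,"z":0,"rx":8.2,"ry":0,"rz":0},{"x":20,"y":0,"z":0,"rx":8,"ry":0,"rz":0},{"x":0,"y":0,"z":0,"rx":0,"ry":0,"rz":0}])

```text
time_s: 3.35
tool_pos: [0.5206, -0.1778, 0.0683]
orientation: [0.593, 0.382, 0.597, -0.383]
ft_force: [-1.5, 0.6, 0.4]
width: 0.0854
```

Emit:
jog_arm(targets=[{"x":15,"y":0,"z":0,"rx":0,"ry":0,"rz":0},{"x":15,"y":0,"z":0,"rx":0,"ry":0,"rz":0},{"x":15,"y":0,"z":0,"rx":0,"ry":0,"rz":0},{"x":14,"y":0,"z":0,"rx":0,"ry":0,"rz":0},{"x":0,"y":0,"z":0,"rx":0,"ry":0,"rz":0},{"x":0,"y":0,"z":0,"rx":0,"ry":0,"rz":0},{"x":0,"y":0,"z":0,"rx":0,"ry":0,"rz":0},{"x":0,"y":0,"z":0,"rx":0,"ry":0,"rz":0},{"x":0,"y":0,"z":0,"rx":0,"ry":0,"rz":0},{"x":0,"y":0,"z":0,"rx":0,"ry":0,"rz":0}])

```text
time_s: 4.35
tool_pos: [0.5244, -0.1792, 0.0128]
orientation: [0.595, 0.382, 0.595, -0.382]
ft_force: [-0.6, -0.7, -0.3]
width: 0.0855
```

Emit:
jog_arm(targets=[{"x":0,"y":0,"z":0,"rx":0,"ry":0,"rz":0},{"x":0,"y":0,"z":0,"rx":0,"ry":0,"rz":0},{"x":0,"y":0,"z":0,"rx":0,"ry":0,"rz":0},{"x":0,"y":0,"z":0,"rx":0,"ry":0,"rz":0},{"x":0,"y":0,"z":0,"rx":0,"ry":0,"rz":0},{"x":0,"y":0,"z":0,"rx":0,"ry":0,"rz":0},{"x":0,"y":0,"z":0,"rx":0,"ry":0,"rz":0},{"x":0,"y":0,"z":0,"rx":0,"ry":0,"rz":0},{"x":0,"y":0,"z":0,"rx":0,"ry":0,"rz":0},{"x":0,"y":0,"z":0,"rx":0,"ry":0,"rz":0}], fingers=255)

```text
time_s: 5.35
tool_pos: [0.5245, -0.1793, 0.0126]
orientation: [0.595, 0.382, 0.595, -0.382]
ft_force: [0.9, -1.5, 2.6]
width: 0.0251
```

```bash
python3 - <<'E'
from h import *
st=arm.state();r=R(st['orientation']);print(st['time_s'],np.round(st['tool_pos'],4),np.degrees(np.arctan2(r[1,2],r[0,2])),st['q'].round(2) if hasattr(st['q'],'round') else st['q'],st['width'])
p=camera('wrist');save('w3',p['img'],1)
E
```

```text
5.35 [ 0.5245 -0.1793  0.0126] -65.39965376866103 [-0.37  0.27  2.04 -0.    0.83  0.77] 0.02507230044644053
```

View pics/w3.png

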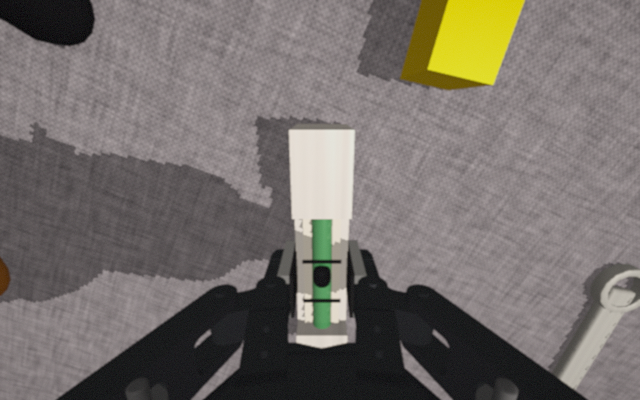

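The level is held centred: vial lines at rows 262 and 300, bubble at (322,277). I'll lift it and carry it to the shelf.

Emit:
jog_arm(targets=[{"x":-30,"y":0,"z":0,"rx":0,"ry":0,"rz":0},{"x":-45,"y":0,"z":0,"rx":0,"ry":0,"rz":0},{"x":-45,"y":0,"z":0,"rx":0,"ry":0,"rz":0},{"x":-45,"y":0,"z":0,"rx":0,"ry":0,"rz":0},{"x":-15,"y":5,"z":-15,"rx":0,"ry":0,"rz":0},{"x":0,"y":10,"z":-30,"rx":0,"ry":0,"rz":0},{"x":0,"y":10,"z":-30,"rx":0,"ry":0,"rz":0},{"x":0,"y":10,"z":-30,"rx":0,"ry":0,"rz":0},{"x":0,"y":10,"z":-30,"rx":0,"ry":0,"rz":0},{"x":0,"y":10,"z":-30,"rx":0,"ry":0,"rz":0}])

```text
time_s: 6.4
tool_pos: [0.5026, -0.0039, 0.1894]
orientation: [0.593, 0.381, 0.597, -0.383]
ft_force: [-0.2, -0.6, -3.2]
width: 0.0249
```

Emit:
jog_arm(targets=[{"x":0,"y":10,"z":-30,"rx":0,"ry":0,"rz":0},{"x":0,"y":10,"z":-30,"rx":0,"ry":0,"rz":0},{"x":0,"y":10,"z":-30,"rx":0,"ry":0,"rz":0},{"x":0,"y":10,"z":-30,"rx":0,"ry":0,"rz":0},{"x":0,"y":10,"z":-30,"rx":0,"ry":0,"rz":0},{"x":0,"y":14,"z":-45,"rx":0,"ry":0,"rz":0},{"x":0,"y":0,"z":0,"rx":7,"ry":0,"rz":0},{"x":0,"y":0,"z":0,"rx":7,"ry":0,"rz":0},{"x":0,"y":0,"z":0,"rx":7,"ry":0,"rz":0},{"x":0,"y":0,"z":0,"rx":7,"ry":0,"rz":0}])

```text
time_s: 7.4
tool_pos: [0.4794, 0.1982, 0.1892]
orientation: [-0.483, -0.514, -0.485, 0.517]
ft_force: [0.6, 0.4, -2.7]
width: 0.0251
```

Emit:
jog_arm(targets=[{"x":0,"y":0,"z":0,"rx":6.3,"ry":0,"rz":0},{"x":0,"y":0,"z":0,"rx":0,"ry":0,"rz":-2.6},{"x":20,"y":0,"z":0,"rx":0,"ry":0,"rz":0},{"x":20,"y":0,"z":0,"rx":0,"ry":0,"rz":0},{"x":20,"y":0,"z":0,"rx":0,"ry":0,"rz":0},{"x":20,"y":0,"z":0,"rx":0,"ry":0,"rz":0},{"x":0,"y":0,"z":0,"rx":0,"ry":0,"rz":0},{"x":0,"y":0,"z":0,"rx":0,"ry":0,"rz":0},{"x":0,"y":0,"z":0,"rx":0,"ry":0,"rz":0},{"x":0,"y":0,"z":0,"rx":0,"ry":0,"rz":0}])

```text
time_s: 8.4
tool_pos: [0.4795, 0.1989, 0.1135]
orientation: [-0.444, -0.531, -0.468, 0.55]
ft_force: [-0.5, -0.4, -2.3]
width: 0.025
```

```bash
python3 - <<'E'
from h import *
st=arm.state();r=R(st['orientation']);print(st['time_s'],np.round(st['tool_pos'],4),r.round(3).tolist(),np.degrees(np.arctan2(r[1,2],r[0,2])),st['ft_force'],st['width'],np.round(st['q'],2))
p=camera('wrist');save('w4',p['img'],1)
M=np.array(p['hand_eye']);
# vial mid in tool coords: level top plane is tool x = -.0275 (40-12.5)
K=np.array(p['intrinsics']);d=M[:3,:3]@np.linalg.solve(K,[322,281,1.]);o=M[:3,3];print('vial mid tool',o+d*(-.0275-o[0])/d[0])
for l in ['shelf_mid','foot_grip','shelf']:
  for d in mark_of(p,l)[:1]: print(l,d['score'],d['centre'],[px2w(p,d['centre'],z,st).round(4).tolist() for z in (.0575,.105)])
E
```

```text
8.4 [0.4795 0.1989 0.1135] [[-0.043, 0.985, -0.168], [0.008, -0.168, -0.986], [-0.999, -0.044, -0.001]] -99.69810023506089 [-0.47668459 -0.38001838 -2.32197411] 0.02498828563783602 [0.33 0.1  2.03 0.03 1.05 2.06]
vial mid tool [-0.0275     -0.00040127 -0.00103433]
shelf_mid 0.35 [18.0, 575.8] [[0.5786, 0.0302, 0.0575], [0.575, 0.0678, 0.105]]
shelf 0.35 [215.5, 523.7] [[0.4518, 0.0503, 0.0575], [0.479, 0.0831, 0.105]]
```

View pics/w4.png

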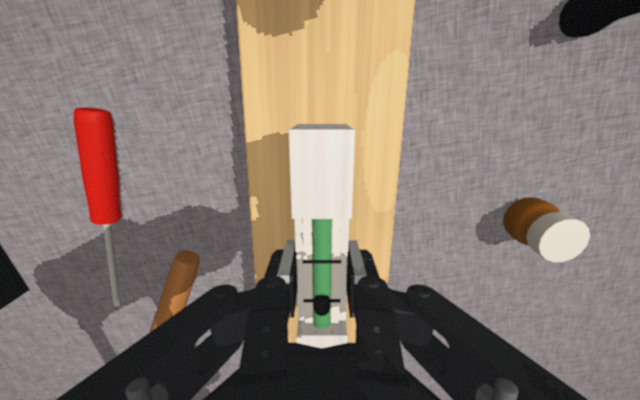

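The level is aligned over the board (board midline about column 325, level at 322), so I lower it.

Emit:
jog_arm(targets=[{"x":10,"y":4,"z":1,"rx":0,"ry":0,"rz":0},{"x":10,"y":0,"z":0,"rx":0,"ry":0,"rz":0},{"x":10,"y":0,"z":0,"rx":0,"ry":0,"rz":0},{"x":8,"y":0,"z":0,"rx":0,"ry":0,"rz":0},{"x":2,"y":0,"z":0,"rx":0,"ry":0,"rz":0},{"x":1,"y":0,"z":0,"rx":0,"ry":0,"rz":0},{"x":0,"y":0,"z":0,"rx":0,"ry":0,"rz":0},{"x":0,"y":0,"z":0,"rx":0,"ry":0,"rz":0},{"x":0,"y":0,"z":0,"rx":0,"ry":0,"rz":0},{"x":0,"y":0,"z":0,"rx":0,"ry":0,"rz":0}])

```text
time_s: 9.6
tool_pos: [0.481, 0.1972, 0.0716]
orientation: [-0.444, -0.53, -0.468, 0.55]
ft_force: [-0.7, -0.4, -3.1]
width: 0.0252
```

Emit:
jog_arm(targets=[{"x":0.5,"y":0,"z":0,"rx":0,"ry":0,"rz":0},{"x":0.5,"y":0,"z":0,"rx":0,"ry":0,"rz":0},{"x":0.5,"y":0,"z":0,"rx":0,"ry":0,"rz":0},{"x":0.5,"y":0,"z":0,"rx":0,"ry":0,"rz":0},{"x":0,"y":0,"z":0,"rx":0,"ry":0,"rz":0},{"x":0,"y":0,"z":0,"rx":0,"ry":0,"rz":0},{"x":0,"y":0,"z":0,"rx":0,"ry":0,"rz":0},{"x":0,"y":0,"z":0,"rx":0,"ry":0,"rz":0},{"x":0,"y":0,"z":0,"rx":0,"ry":0,"rz":0},{"x":0,"y":0,"z":0,"rx":0,"ry":0,"rz":0}])

```text
time_s: 10.6
tool_pos: [0.4806, 0.1972, 0.0692]
orientation: [-0.444, -0.53, -0.468, 0.551]
ft_force: [-0.0, -0.4, -3.3]
width: 0.025
```

Emit:
jog_arm(targets=[{"x":0.5,"y":0,"z":0,"rx":0,"ry":0,"rz":0},{"x":0.5,"y":0,"z":0,"rx":0,"ry":0,"rz":0},{"x":0.5,"y":0,"z":0,"rx":0,"ry":0,"rz":0},{"x":0,"y":0,"z":0,"rx":0,"ry":0,"rz":0},{"x":0,"y":0,"z":0,"rx":0,"ry":0,"rz":0},{"x":0,"y":0,"z":0,"rx":0,"ry":0,"rz":0},{"x":0,"y":0,"z":0,"rx":0,"ry":0,"rz":0},{"x":0,"y":0,"z":0,"rx":0,"ry":0,"rz":0},{"x":0,"y":0,"z":0,"rx":0,"ry":0,"rz":0},{"x":0,"y":0,"z":0,"rx":0,"ry":0,"rz":0}])

```text
time_s: 11.6
tool_pos: [0.4808, 0.1972, 0.0685]
orientation: [-0.444, -0.53, -0.468, 0.551]
ft_force: [0.0, -1.3, 6.1]
width: 0.0249
```

Contact, about 9 N of change. Release, then back off straight up.

Emit:
jog_arm(targets=[{"x":-0.5,"y":0,"z":0,"rx":0,"ry":0,"rz":0},{"x":0,"y":0,"z":0,"rx":0,"ry":0,"rz":0},{"x":0,"y":0,"z":0,"rx":0,"ry":0,"rz":0},{"x":0,"y":0,"z":0,"rx":0,"ry":0,"rz":0},{"x":0,"y":0,"z":0,"rx":0,"ry":0,"rz":0},{"x":0,"y":0,"z":0,"rx":0,"ry":0,"rz":0},{"x":0,"y":0,"z":0,"rx":0,"ry":0,"rz":0},{"x":-15,"y":0,"z":0,"rx":0,"ry":0,"rz":0},{"x":-35,"y":0,"z":0,"rx":0,"ry":0,"rz":0},{"x":-45,"y":0,"z":0,"rx":0,"ry":0,"rz":0}], fingers=0)

```text
time_s: 12.6
tool_pos: [0.483, 0.1958, 0.1629]
orientation: [-0.443, -0.528, -0.469, 0.552]
ft_force: [1.0, 1.0, -0.0]
width: 0.0855
```

Emit:
jog_arm(targets=[{"x":0,"y":0,"z":0,"rx":0,"ry":0,"rz":2.6},{"x":0,"y":0,"z":0,"rx":0,"ry":0,"rz":0},{"x":0,"y":0,"z":0,"rx":0,"ry":0,"rz":0},{"x":0,"y":0,"z":0,"rx":0,"ry":0,"rz":0},{"x":0,"y":0,"z":0,"rx":0,"ry":0,"rz":0},{"x":0,"y":0,"z":0,"rx":0,"ry":0,"rz":0},{"x":0,"y":0,"z":0,"rx":0,"ry":0,"rz":0},{"x":0,"y":0,"z":0,"rx":0,"ry":0,"rz":0},{"x":0,"y":0,"z":0,"rx":0,"ry":0,"rz":0},{"x":0,"y":0,"z":0,"rx":0,"ry":0,"rz":0}])

```text
time_s: 13.6
tool_pos: [0.4848, 0.1964, 0.1631]
orientation: [-0.456, -0.54, -0.456, 0.541]
ft_force: [-0.1, -0.4, 0.3]
width: 0.0852
```

```bash
python3 - <<'E'
from h import *
st=arm.state();r=R(st['orientation']);print(st['time_s'],np.round(st['tool_pos'],4),np.degrees(np.arctan2(r[1,2],r[0,2])),r[2].round(4),st['width'],np.round(st['q'],2))
p=camera('wrist');save('w5',p['img'],1);np.savez('w5',img=p['img'],K=p['intrinsics'],M=w2c(p,st))
for l,z in [('level',.057),('shelf_mid',.057),('foot_grip',.105)]:
  for d in mark_of(p,l)[:1]: print(l,d['score'],d['centre'],px2w(p,d['centre'],z,st).round(4))
for d in masks_of(p,'foot_grip')[:1]:
  print('knobmask',d['pixels'].sum(),d['centre'],np.argwhere(d['pixels']).min(0),np.argwhere(d['pixels']).max(0),px2w(p,d['centre'],.115,st))
E
```

```text
13.6 [0.4848 0.1964 0.1631] -99.70261897153456 [-1.e+00 -1.e-04  0.e+00] 0.08523648357120472 [0.34 0.03 2.   0.   1.11 2.08]
level 0.7 [201.7, 322.6] [0.4788 0.1979 0.057 ]
foot_grip 0.3 [207.0, 145.1] [0.5134 0.3286 0.105 ]
knobmask 1257 [8.5, 322.8] [  0 290] [ 26 354] [0.61579983 0.17469743 0.115     ]
```

View pics/w5.png

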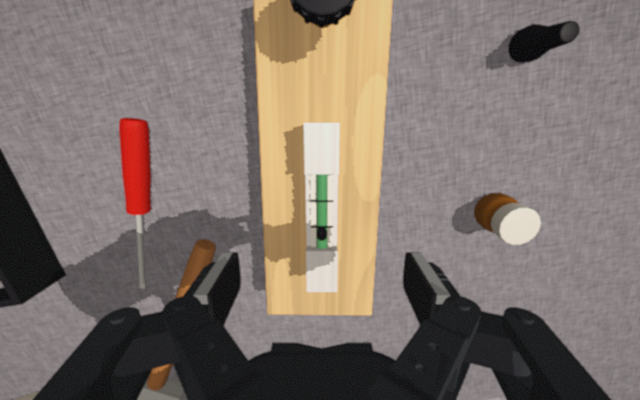

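The level lies centred on the shelf, lines at rows 200 and 226, bubble at (322,234), roughly 16 mm toward the pivot. The knob is at the top, column 322. I'll measure the bubble while moving above the knob.

Emit:
jog_arm(targets=[{"x":-8,"y":26,"z":0,"rx":0,"ry":0,"rz":0},{"x":-8,"y":26,"z":0,"rx":0,"ry":0,"rz":0},{"x":-8,"y":26,"z":0,"rx":0,"ry":0,"rz":0},{"x":-8,"y":26,"z":0,"rx":0,"ry":0,"rz":0},{"x":-8,"y":26,"z":0,"rx":0,"ry":0,"rz":0},{"x":-8,"y":26,"z":0,"rx":0,"ry":0,"rz":0},{"x":0,"y":0,"z":0,"rx":0,"ry":0,"rz":0},{"x":0,"y":0,"z":0,"rx":0,"ry":0,"rz":0},{"x":0,"y":0,"z":0,"rx":0,"ry":0,"rz":0},{"x":0,"y":0,"z":0,"rx":0,"ry":0,"rz":0}])

```text
time_s: 14.85
tool_pos: [0.6374, 0.1703, 0.2105]
orientation: [-0.456, -0.54, -0.456, 0.541]
ft_force: [1.3, -0.6, -0.6]
width: 0.0852
```

```bash
cat >> h.py <<'E'
def bub(img,rows,cols):
    "dark-pixel row profile inside a vial window"
    g=img[rows[0]:rows[1],cols[0]:cols[1]].astype(int).max(2)
    return [(rows[0]+i,int(v)) for i,v in enumerate((g<70).sum(1)) if v]
E
python3 - <<'E'
from h import *
z=np.load('w5.npz');print(bub(z['img'],(172,250),(305,338)))
M=np.linalg.inv(z['M']);K=z['K']
for r in (200.,226.,234.,):
  d=M[:3,:3]@np.linalg.solve(K,[322,r,1.]);print(r,(M[:3,3]+d*(.097-M[2,3])/d[2]).round(4))
st=arm.state();print(st['time_s'],np.round(st['tool_pos'],4))
p=camera('wrist')
d=masks_of(p,'foot_grip')[0];a=np.argwhere(d['pixels']);print(d['score'],len(a),d['centre'],a.min(0),a.max(0))
(x,y),rad=cv2.minEnclosingCircle(a.astype(np.float32));print('circ',x,y,rad)
for l in ['foot_grip']:
  for d in mark_of(p,l)[:2]: print(d['score'],d['centre'],px2w(p,d['centre'],.105,st).round(4))
save('w6',p['img'][60:360,160:480],1.5)
E
```

```text
[(201, 1), (226, 4), (227, 10), (228, 7), (229, 8), (230, 9), (231, 9), (232, 10), (233, 10), (234, 10), (235, 9), (236, 9), (237, 9), (238, 7), (239, 5)]
200.0 [0.4938 0.1959 0.097 ]
226.0 [0.4721 0.1996 0.097 ]
234.0 [0.4651 0.2008 0.097 ]
14.85 [0.6374 0.1703 0.2105]
0.76 2074 [198.8, 320.9] [175 298] [226 347]
circ 200.53431701660156 322.0269470214844 26.706863403320312
0.62 [198.9, 317.9] [0.6348 0.1756 0.105 ]
```

View pics/w6.png

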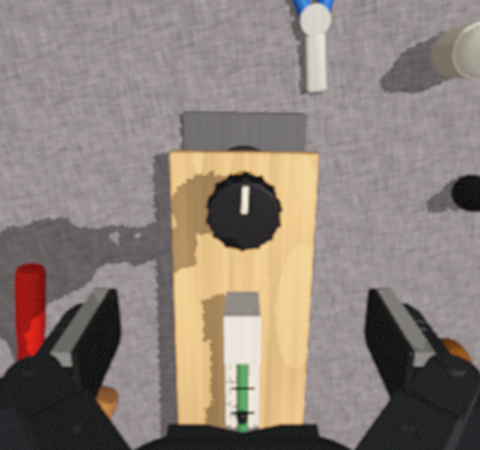

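```bash
python3 - <<'E'
from h import *
st=arm.state();p=camera('wrist')
for z in (.105,.111,.117): print(z,px2w(p,(200.5,322),z,st).round(4))
g=p['img'].max(2); print('radius mm at top',np.linalg.norm(px2w(p,(200.5,298),.117,st)-px2w(p,(200.5,347),.117,st)))
E
```

```text
0.105 [0.6331 0.1722 0.105 ]
0.111 [0.6351 0.1718 0.111 ]
0.117 [0.6371 0.1715 0.117 ]
radius mm at top 0.04334378891790533
```

Knob at (0.637, 0.1715), pointer up in the image, and the bubble is also visible from here. The bubble is about 15.5 mm off, so about 1.25 rad (72°) clockwise, including a bias for the load. I turn the tool back 72° first, then descend and grip.

Emit:
jog_arm(targets=[{"x":0,"y":0,"z":-1,"rx":-8,"ry":0,"rz":0},{"x":10,"y":0,"z":0,"rx":-8,"ry":0,"rz":0},{"x":10,"y":0,"z":0,"rx":-8,"ry":0,"rz":0},{"x":10,"y":0,"z":0,"rx":-8,"ry":0,"rz":0},{"x":10,"y":0,"z":0,"rx":-8,"ry":0,"rz":0},{"x":10,"y":0,"z":0,"rx":-8,"ry":0,"rz":0},{"x":10,"y":0,"z":0,"rx":-8,"ry":0,"rz":0},{"x":0,"y":0,"z":0,"rx":-8,"ry":0,"rz":0},{"x":0,"y":0,"z":0,"rx":-8,"ry":0,"rz":0},{"x":0,"y":0,"z":0,"rx":0,"ry":0,"rz":0}])

```text
time_s: 16.05
tool_pos: [0.6385, 0.1712, 0.151]
orientation: [0.687, 0.169, 0.687, -0.169]
ft_force: [0.5, -0.8, 0.2]
width: 0.0854
```

Emit:
jog_arm(targets=[{"x":15,"y":0,"z":0,"rx":0,"ry":0,"rz":0},{"x":15,"y":0,"z":0,"rx":0,"ry":0,"rz":0},{"x":15,"y":0,"z":0,"rx":0,"ry":0,"rz":0},{"x":15,"y":0,"z":0,"rx":0,"ry":0,"rz":0},{"x":4,"y":0,"z":0,"rx":0,"ry":0,"rz":0},{"x":0,"y":0,"z":0,"rx":0,"ry":0,"rz":0},{"x":0,"y":0,"z":0,"rx":0,"ry":0,"rz":0},{"x":0,"y":0,"z":0,"rx":0,"ry":0,"rz":0},{"x":0,"y":0,"z":0,"rx":0,"ry":0,"rz":0},{"x":0,"y":0,"z":0,"rx":0,"ry":0,"rz":0}])

```text
time_s: 17.05
tool_pos: [0.6393, 0.1712, 0.0879]
orientation: [0.687, 0.17, 0.686, -0.169]
ft_force: [-0.4, -0.1, -0.1]
width: 0.0852
```

Emit:
jog_arm(targets=[{"x":1,"y":0,"z":-2,"rx":0,"ry":0,"rz":0},{"x":0,"y":0,"z":0,"rx":0,"ry":0,"rz":0},{"x":0,"y":0,"z":0,"rx":0,"ry":0,"rz":0},{"x":0,"y":0,"z":0,"rx":0,"ry":0,"rz":0},{"x":0,"y":0,"z":0,"rx":0,"ry":0,"rz":0},{"x":0,"y":0,"z":0,"rx":0,"ry":0,"rz":0},{"x":0,"y":0,"z":0,"rx":0,"ry":0,"rz":0},{"x":0,"y":0,"z":0,"rx":0,"ry":0,"rz":0},{"x":0,"y":0,"z":0,"rx":0,"ry":0,"rz":0},{"x":0,"y":0,"z":0,"rx":0,"ry":0,"rz":0}], fingers=255)

```text
time_s: 18.05
tool_pos: [0.6354, 0.1728, 0.0866]
orientation: [0.685, 0.169, 0.688, -0.169]
ft_force: [-5.5, 1.9, 4.7]
width: 0.0425
```

Emit:
jog_arm(targets=[{"x":0,"y":0,"z":-2,"rx":0,"ry":0,"rz":0},{"x":0,"y":0,"z":0,"rx":7,"ry":0,"rz":0},{"x":0,"y":0,"z":0,"rx":7,"ry":0,"rz":0},{"x":0,"y":0,"z":0,"rx":7,"ry":0,"rz":0},{"x":0,"y":0,"z":0,"rx":7,"ry":0,"rz":0},{"x":0,"y":0,"z":0,"rx":7,"ry":0,"rz":0},{"x":0,"y":0,"z":0,"rx":7,"ry":0,"rz":0},{"x":0,"y":0,"z":0,"rx":7,"ry":0,"rz":0},{"x":0,"y":0,"z":0,"rx":7,"ry":0,"rz":0},{"x":0,"y":0,"z":0,"rx":7,"ry":0,"rz":0}])

```text
time_s: 19.05
tool_pos: [0.637, 0.1703, 0.0866]
orientation: [-0.498, -0.504, -0.494, 0.504]
ft_force: [2.8, -10.2, 0.6]
width: 0.0421
```

Emit:
jog_arm(targets=[{"x":0,"y":0,"z":0,"rx":7,"ry":0,"rz":0},{"x":0,"y":0,"z":0,"rx":2,"ry":0,"rz":0},{"x":0,"y":0,"z":0,"rx":0,"ry":0,"rz":0},{"x":0,"y":0,"z":0,"rx":0,"ry":0,"rz":0},{"x":0,"y":0,"z":0,"rx":0,"ry":0,"rz":0},{"x":0,"y":0,"z":0,"rx":0,"ry":0,"rz":0},{"x":0,"y":0,"z":0,"rx":0,"ry":0,"rz":0},{"x":0,"y":0,"z":0,"rx":0,"ry":0,"rz":0},{"x":0,"y":0,"z":0,"rx":0,"ry":0,"rz":0},{"x":0,"y":0,"z":0,"rx":0,"ry":0,"rz":0}])

```text
time_s: 20.05
tool_pos: [0.637, 0.1698, 0.0866]
orientation: [-0.458, -0.541, -0.454, 0.541]
ft_force: [2.7, -11.2, 0.2]
width: 0.0423
```

```bash
python3 - <<'E'
from h import *
st=arm.state();r=R(st['orientation']);print(st['time_s'],np.round(st['tool_pos'],4),np.degrees(np.arctan2(r[1,2],r[0,2])),r[2].round(3),np.round(st['q'],2),st['ft_force'],st['ft_torque'])
E
```

```text
20.05 [0.637  0.1698 0.0866] -99.72602135554992 [-1.     0.004  0.003] [ 0.23  0.35  1.77 -0.01  1.02  1.97] [  2.7015304  -11.18656049   0.20826101] [-0.83363579 -0.47267609 -0.07104398]
```

Emit:
jog_arm(targets=[{"x":0,"y":0,"z":0,"rx":0,"ry":0,"rz":0},{"x":0,"y":0,"z":0,"rx":0,"ry":0,"rz":0},{"x":0,"y":0,"z":0,"rx":0,"ry":0,"rz":0},{"x":0,"y":0,"z":0,"rx":0,"ry":0,"rz":0},{"x":0,"y":0,"z":0,"rx":0,"ry":0,"rz":0},{"x":-14,"y":0,"z":0,"rx":0,"ry":0,"rz":0},{"x":-35,"y":0,"z":0,"rx":0,"ry":0,"rz":0},{"x":-40,"y":0,"z":0,"rx":0,"ry":0,"rz":0},{"x":-35,"y":0,"z":0,"rx":0,"ry":0,"rz":0},{"x":0,"y":0,"z":0,"rx":0,"ry":0,"rz":0}], fingers=0)

```text
time_s: 21.05
tool_pos: [0.6395, 0.1741, 0.2192]
orientation: [0.458, 0.545, 0.454, -0.536]
ft_force: [0.9, 0.1, 0.5]
width: 0.085
```

Emit:
jog_arm(targets=[{"x":0,"y":-25,"z":0,"rx":0,"ry":0,"rz":0},{"x":0,"y":-26,"z":0,"rx":0,"ry":0,"rz":0},{"x":0,"y":-26,"z":0,"rx":0,"ry":0,"rz":0},{"x":0,"y":-26,"z":0,"rx":0,"ry":0,"rz":0},{"x":0,"y":-26,"z":0,"rx":0,"ry":0,"rz":0},{"x":20,"y":-26,"z":0,"rx":0,"ry":0,"rz":0},{"x":20,"y":0,"z":0,"rx":0,"ry":0,"rz":0},{"x":0,"y":0,"z":0,"rx":0,"ry":0,"rz":0},{"x":0,"y":0,"z":0,"rx":0,"ry":0,"rz":0},{"x":0,"y":0,"z":0,"rx":0,"ry":0,"rz":0}])

```text
time_s: 22.05
tool_pos: [0.4837, 0.1994, 0.1716]
orientation: [0.456, 0.541, 0.456, -0.54]
ft_force: [-0.5, 0.6, 0.8]
width: 0.0853
```

```bash
python3 - <<'E'
from h import *
st=arm.state();r=R(st['orientation']);print(st['time_s'],np.round(st['tool_pos'],4),np.degrees(np.arctan2(r[1,2],r[0,2])),r[2].round(3),st['ft_force'])
p=camera('wrist');save('w7',p['img'][100:320,240:400],2.5);print(bub(p['img'],(165,260),(305,338)))
d=mark_of(p,'level')[0];print(d['score'],d['centre'],px2w(p,d['centre'],.062,st))
E
```

```text
22.05 [0.4837 0.1994 0.1716] -99.71412106563393 [-1.     0.002 -0.001] [-0.49083584  0.60179019  0.78243812]
[(200, 1), (201, 2), (208, 6), (209, 8), (210, 8), (211, 9), (212, 9), (213, 9), (214, 9), (215, 9), (216, 8), (217, 8), (218, 8), (219, 5), (225, 2), (226, 4)]
0.6 [196.9, 326.5] [0.48086785 0.19673452 0.062     ]
```

View pics/w7.png

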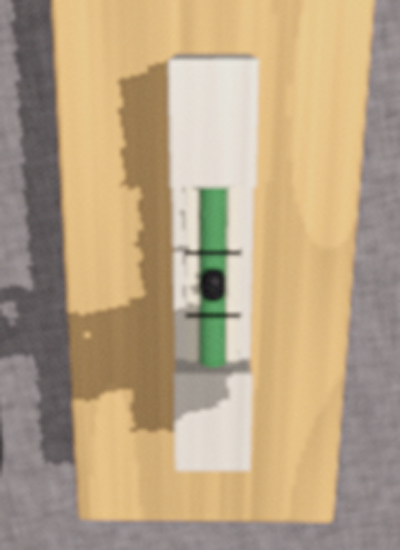

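The bubble is centred: rows 208–219 between lines at 200.5 and 225.7, about 0.3 mm toward the pivot. The predicted −1.7 mm under load keeps it inside. Now I take hold of the level again.

Emit:
jog_arm(targets=[{"x":10,"y":-2,"z":2.5,"rx":0,"ry":0,"rz":0},{"x":20,"y":0,"z":0,"rx":0,"ry":0,"rz":0},{"x":20,"y":0,"z":0,"rx":0,"ry":0,"rz":0},{"x":20,"y":0,"z":0,"rx":0,"ry":0,"rz":0},{"x":15,"y":0,"z":0,"rx":0,"ry":0,"rz":0},{"x":8,"y":0,"z":0,"rx":0,"ry":0,"rz":0},{"x":3,"y":0,"z":0,"rx":0,"ry":0,"rz":0},{"x":0,"y":0,"z":0,"rx":0,"ry":0,"rz":0},{"x":0,"y":0,"z":0,"rx":0,"ry":0,"rz":0},{"x":0,"y":0,"z":0,"rx":0,"ry":0,"rz":0}])

```text
time_s: 23.15
tool_pos: [0.4808, 0.1972, 0.0751]
orientation: [0.456, 0.541, 0.456, -0.54]
ft_force: [0.6, -0.5, 0.5]
width: 0.0851
```

Emit:
jog_arm(targets=[{"x":0,"y":0,"z":0,"rx":0,"ry":0,"rz":0},{"x":0,"y":0,"z":0,"rx":0,"ry":0,"rz":0},{"x":0,"y":0,"z":0,"rx":0,"ry":0,"rz":0},{"x":0,"y":0,"z":0,"rx":0,"ry":0,"rz":0},{"x":0,"y":0,"z":0,"rx":0,"ry":0,"rz":0},{"x":0,"y":0,"z":0,"rx":0,"ry":0,"rz":0},{"x":0,"y":0,"z":0,"rx":0,"ry":0,"rz":0},{"x":0,"y":0,"z":0,"rx":0,"ry":0,"rz":0},{"x":0,"y":0,"z":0,"rx":0,"ry":0,"rz":0},{"x":0,"y":0,"z":0,"rx":0,"ry":0,"rz":0}], fingers=255)

```text
time_s: 24.15
tool_pos: [0.4801, 0.1971, 0.0743]
orientation: [0.456, 0.541, 0.456, -0.54]
ft_force: [0.3, 1.4, 2.9]
width: 0.0249
```

```bash
cat > b.py <<'E'
from h import *
st=arm.state();print(st['time_s'],np.round(st['tool_pos'],4),np.round(st['ft_force'],1),np.round(st['ft_torque'],2),st['width'])
p=camera('wrist');print(bub(p['img'],(225,330),(304,342)));np.save('last',p['img'])
E
python3 b.py
```

```text
24.15 [0.4801 0.1971 0.0743] [0.3 1.4 2.9] [ 0.    0.22 -0.  ] 0.024879004167749564
[(259, 1), (260, 35), (261, 36), (262, 4), (270, 9), (271, 13), (272, 15), (273, 16), (274, 17), (275, 17), (276, 17), (277, 17), (278, 17), (279, 17), (280, 17), (281, 17), (282, 17), (283, 17), (284, 16), (285, 16), (286, 15), (287, 13), (288, 11), (289, 9), (290, 4), (298, 2), (299, 36), (300, 36), (301, 9)]
```

Bubble dead centre in the grip (row 280 between 260.6 and 299.7). Press now in small steps.

Emit:
jog_arm(targets=[{"x":0.3,"y":0,"z":0,"rx":0,"ry":0,"rz":0},{"x":0.3,"y":0,"z":0,"rx":0,"ry":0,"rz":0},{"x":0.2,"y":0,"z":0,"rx":0,"ry":0,"rz":0},{"x":0,"y":0,"z":0,"rx":0,"ry":0,"rz":0},{"x":0,"y":0,"z":0,"rx":0,"ry":0,"rz":0},{"x":0,"y":0,"z":0,"rx":0,"ry":0,"rz":0},{"x":0,"y":0,"z":0,"rx":0,"ry":0,"rz":0},{"x":0,"y":0,"z":0,"rx":0,"ry":0,"rz":0},{"x":0,"y":0,"z":0,"rx":0,"ry":0,"rz":0},{"x":0,"y":0,"z":0,"rx":0,"ry":0,"rz":0}])

```text
time_s: 25.2
tool_pos: [0.4802, 0.1971, 0.074]
orientation: [0.456, 0.541, 0.456, -0.54]
ft_force: [-1.5, 0.3, 7.6]
width: 0.0249
```

```bash
python3 b.py
```

```text
25.2 [0.4802 0.1971 0.074 ] [-1.5  0.3  7.6] [-0.    0.59  0.05] 0.024938924981112907
[(259, 1), (260, 33), (261, 36), (262, 4), (271, 5), (272, 13), (273, 15), (274, 15), (275, 17), (276, 17), (277, 17), (278, 17), (279, 17), (280, 17), (281, 17), (282, 17), (283, 17), (284, 16), (285, 16), (286, 16), (287, 15), (288, 15), (289, 13), (290, 9), (291, 7), (298, 2), (299, 36), (300, 36), (301, 9)]
```

Emit:
jog_arm(targets=[{"x":0.3,"y":0,"z":0,"rx":0,"ry":0,"rz":0},{"x":0.3,"y":0,"z":0,"rx":0,"ry":0,"rz":0},{"x":0.1,"y":0,"z":0,"rx":0,"ry":0,"rz":0},{"x":0,"y":0,"z":0,"rx":0,"ry":0,"rz":0},{"x":0,"y":0,"z":0,"rx":0,"ry":0,"rz":0},{"x":0,"y":0,"z":0,"rx":0,"ry":0,"rz":0},{"x":0,"y":0,"z":0,"rx":0,"ry":0,"rz":0},{"x":0,"y":0,"z":0,"rx":0,"ry":0,"rz":0},{"x":0,"y":0,"z":0,"rx":0,"ry":0,"rz":0},{"x":0,"y":0,"z":0,"rx":0,"ry":0,"rz":0}])

```text
time_s: 26.25
tool_pos: [0.4803, 0.1971, 0.0738]
orientation: [0.456, 0.541, 0.456, -0.54]
ft_force: [-3.1, -0.5, 10.1]
width: 0.0249
```

```bash
python3 b.py; python3 - <<'E'
from h import *
F=[]
for i in range(6): camera('side');F.append(arm.state()['ft_force'])
print(np.mean(F,0).round(2),np.std(F,0).round(2))
E
```

```text
26.25 [0.4803 0.1971 0.0738] [-3.1 -0.5 10.1] [-0.12  0.87  0.03] 0.024875377399410353
[(259, 2), (260, 36), (261, 36), (262, 2), (272, 7), (273, 13), (274, 15), (275, 16), (276, 17), (277, 17), (278, 17), (279, 17), (280, 17), (281, 17), (282, 17), (283, 17), (284, 16), (285, 16), (286, 16), (287, 16), (288, 15), (289, 14), (290, 12), (291, 9), (292, 6), (298, 2), (299, 36), (300, 36), (301, 10)]
[-3.17 -0.15 10.57] [0.49 0.35 0.34]
```

Emit:
jog_arm(targets=[{"x":0.3,"y":0,"z":0,"rx":0,"ry":0,"rz":0},{"x":0,"y":0,"z":0,"rx":0,"ry":0,"rz":0},{"x":0,"y":0,"z":0,"rx":0,"ry":0,"rz":0},{"x":0,"y":0,"z":0,"rx":0,"ry":0,"rz":0},{"x":0,"y":0,"z":0,"rx":0,"ry":0,"rz":0},{"x":0,"y":0,"z":0,"rx":0,"ry":0,"rz":0},{"x":0,"y":0,"z":0,"rx":0,"ry":0,"rz":0},{"x":0,"y":0,"z":0,"rx":0,"ry":0,"rz":0},{"x":0,"y":0,"z":0,"rx":0,"ry":0,"rz":0},{"x":0,"y":0,"z":0,"rx":0,"ry":0,"rz":0}])

```text
time_s: 27.6
tool_pos: [0.4803, 0.1971, 0.0738]
orientation: [0.456, 0.541, 0.456, -0.54]
ft_force: [-2.6, -0.9, 12.0]
width: 0.0249
```

```bash
python3 b.py; python3 - <<'E'
from h import *
F=[]
for i in range(6): p=camera('wrist');F.append(arm.state()['ft_force'])
print(np.mean(F,0).round(2));save('w8',p['img'][100:350,220:420],2)
p=camera('scene');save('s8',p['img'],1.2)
E
```

```text
27.6 [0.4803 0.1971 0.0738] [-2.6 -0.9 12. ] [-0.2   0.93  0.08] 0.024852879067682757
[(259, 3), (260, 36), (261, 36), (262, 2), (273, 11), (274, 14), (275, 15), (276, 17), (277, 17), (278, 17), (279, 17), (280, 17), (281, 17), (282, 17), (283, 17), (284, 16), (285, 16), (286, 16), (287, 16), (288, 15), (289, 15), (290, 13), (291, 11), (292, 7), (298, 2), (299, 36), (300, 36), (301, 9)]
[-3.36 -0.42 11.96]
```

View pics/w8.png

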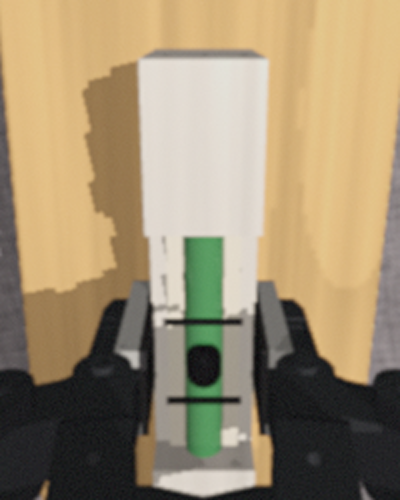

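View pics/s8.png

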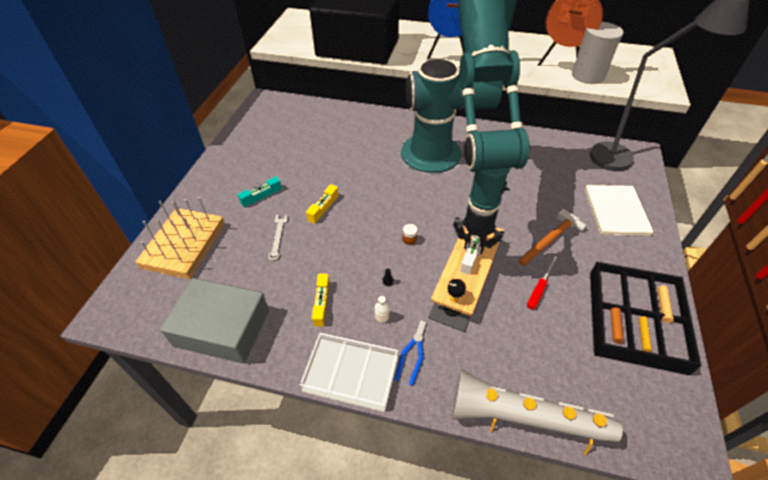

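The bubble is at (203,366) in the crop, between the lines at rows 322 and 400, about 1.2 mm off centre. The push is 12 N, and the scene picture shows nothing else disturbed. Handing in.

```bash
python3 -c "
from workcell import *
print(workorder.finish_job())"
```

```text
the job is handed in; nothing more can be done
None
```

I handed the job in with the arm still gripping the level and pressing it down. The last checks showed a push of about 12.0 N and the bubble about 1.2 mm from centre, toward the pivot, so inside the ±4 mm limit.

- **Level:** I picked out the silver level, not the yellow or teal ones, laid it lengthwise on the middle of the shelf and let go of it.
- **Knob:** I turned it about 72° clockwise in one grip. With the level free, the bubble then stood within about 0.3 mm of centre.
- **Everything else:** in the last scene picture the other things look to be where they were. I judged that by eye and did not measure it.
- **Time and disagreements:** the job took about 28 s of the 64 s allowed. The first move call was refused because its rows were incomplete. The first bubble-offset readings ranged from 15 to 17 mm depending on method. A side force of about 3 N remained during the final push.

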